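# Set the kiln's heat selector to five and start it

## Robot

A 6-joint arm with a two-finger parallel gripper is mounted at the origin on the work surface. World frame = base frame: x ahead of the robot, y to its left, z up, the work surface at z = 0. Lengths are in mm, angles in rad, forces in N, time in s.
With the tool pointing down it reaches from about 400 to 925 mm from the base axis. Payload 12.5 kg.
Tool frame: the origin (TCP) lies at the very end of the fingers, on their centre line; the grasp point (between the pads) lies 19 mm behind it (env.grip_point_offset is the distance from the TCP to the grasp point, in mm); z points along the fingers, y is the direction in which the jaws open and shut (so a half turn about z gives the same grasp; the last joint's range is limited). The gripper opens to 95 mm and grips with 3 to 60 N. Pads are 20 mm wide; open, the fingers measure 119 mm over their backs; the gripper's body (75 mm by 180 mm) begins 59 mm behind the grasp point.
Start: joints at [1.209, 0.491, 1.559, -0, 1.092, -0.106], TCP at [158.119, 604.686, 214.661] pointing down, gripper open.
Joint ranges: [-3.1, 3.1], [-0.84, 2.19], [0.05, 2.79], [-1.13, 4.28], [0.06, 2.93], [-2.69, 2.69]. Speed limits (rad/s): [2.22, 2.22, 2.79, 3.14, 3.14, 3.14].

## Interface

Orientations are given as [roll, pitch, yaw] about the fixed x, y, z axes, in that order (R = Rz(yaw) Ry(pitch) Rx(roll)).
In Python, from cell import env gives the robot as it stands.
- The arm moves only by the tool drive_tool, never from a script. Its argument "commands" is a list of rows, each an object of numbers: "dx", "dy", "dz": the shift along the world's x, y, z in mm; "yaw": the turn about the world's z in degrees. In form: [{"dx": .., "dy": .., "dz": .., "yaw": ..}, ...]. A call has 1 to 5 rows; each row shifts and turns the commanded pose from where the row before left it; what a row does not reach is not made up. A row lasts 1/12 s, in which the tool goes at most 41.7 mm and 7.16 degrees, less where a joint would pass 70% of its speed; a pose out of reach is approached as far as the arm can. A call with a gripper value outside its range is refused whole. "grip" is the opening, from 0 (shut) to 1 (fully open), set as the call begins (left out, the last holds). The fingers move at their own pace and stop on an object; the grip force is fixed at half the most. Time passes only in rows, so rows that do not move let the fingers close. It gives the time, the measured TCP pose, the force and the opening at its end, in the units of the state.
- env.state(): the state, without advancing time (a new reading comes with each control period).
- env.read_camera(name): name is "scene" or "top" or "wrist"; returns the picture (384x512x3 uint8, red, green, blue); there is no depth.
- env.calibration(name): a dict with "intrinsics" (3x3 intrinsics, pixels), "dist_coeffs" ([k1, k2, p1, p2, k3] as OpenCV has them; the pictures are not rectified), "rvec" (rotation vector, rad) and "tvec" (3), from world to camera coordinates, as OpenCV has them. Camera axes: x right, y down, z forward; pixel columns grow to the right and rows downward; lengths in mm; the calibration is good to about 2 mm. A picture is of the moment at which its call begins: read the wrist's pose just before it. calibration takes no time and is no camera call; for the wrist camera it gives the pose at the moment of the call.
- env.job_done(): hands the job in, once; it reports no verdict.
Trained networks look in the newest picture that a camera, given by its name, has taken for a name from the list of things; names that differ only in an ending like _2 or _b are one class to them, and where a whole thing is asked for, a point or a joint stands for the part that bears it (a point fixed in the world has none). Each returns a list of dicts, best first, with "conf" (0 to 1); they miss things now and then, are a little off and sometimes report something else, mostly with a low value. They report only what shows in the picture. A call takes as long as a camera call.
- env.trace(query, camera): "pixels" (384x512 bool, what is visible of it) and "pixel" ([column, row] in pixels, amid what is visible of it).
- env.place_of(query, camera): "pixel" ([column, row] in pixels: a listed point, or the origin of a listed thing).
The state is a dict: "t": time; "joints": joint angles; "qvel": joint speeds; "tau": joint torques, N m; "eef_pos": TCP position; "tcp_rot": TCP orientation; "ft_force": force on the tool from outside, world axes, zero at the start; "moment": the same for the moment, N m; "opening": opening from 0.0 (shut) to 1.0 (fully open).
Only numpy, scipy, OpenCV 4.12 (cv2) and the standard library are available. Lean on these libraries where they do the work, as an engineer would, in place of code of your own. Each camera call takes 0.05 s, during which the arm holds its last target.

## Task

Set up the kiln's firing at the control box: with a fingertip, push the pointer handle round clockwise, click by click, until it rests in the five-dot setting, without running on past it to six. Then press the start button fully down with a fingertip and let it come back up. Do not pinch the handle, do not press start before the selector is at five, and leave the mug, jar and bowl where they are.

Things in the scene. Friction and masses are not known exactly. Their poses are not given: they have to be found in the camera images.
- kilnbox: Grey steel control box bolted to the bench, 240 (x) x 220 (y) x 80 mm high, flat level top. Origin: centre of its underside. Its x axis points away from the operator's side (roughly away from the robot, within 0.5 rad), y to the left, z up. On its top the selector and, in a row on the operator's side, a flat blank plate, a dummy amber lamp and the start button.
- selector_axis (a point): On the selector's vertical axis, level with the box's top. The selector is a black disc, radius 30, height 10 mm, with an upright pointer handle across it: 18 mm thick, from 22 mm behind the axis to 62 mm in front; its sides rise from 10 to 40 mm above the box's top, a middle rib with a white line on the pointing half to 44 mm.
- selector_tip (a point): Middle of the pointing end of the handle, 62 mm from the axis and 27 mm above the box's top; it turns with the handle.
- selector (a joint): Angle, rad, growing clockwise from above. Click positions 0 to 6, pi/6 apart: 0 (off) points to the box's +y, 3 to its +x, 6 to its -y, where it stops. Five is 2.618. A detent (0.13 Nm: 2 to 5 N at the handle's outer half) holds each; pushed past halfway, the handle snaps into the next by itself. It starts at 0, 1, 2 or 3, rarely balanced halfway.
- mark_five (a point): Centre of the five-dot mark on the box's top face, 83.5 mm from the axis. A white bar marks off, and each setting has its number of small white dots, 75 to 92 mm from the axis.
- start_top (a point): Centre of the top of the start button: a grey round cap, radius 15 mm, its top 22 mm above the box's top, in a black housing of radius 23 mm and height 12 mm; 80 mm to -x and 65 mm to -y of the box's centre. It is pressed straight down.
- start (a joint): Travel of the start button, m: 0 is up, 0.006 fully down, which takes 5 N; it springs back.
- mug: White ceramic mug with a handle, radius 38 mm, 85 mm high, upright and loose on the bench left of the box. Origin: centre of its underside.
- jar: Closed glaze jar, radius 32 mm, 90 mm high, loose on the bench right of the box. Origin: centre of its underside.
- bowl: Terracotta bowl, rim radius 50 mm, 45 mm high, loose on the bench near the box's front left corner. Origin: centre of its underside.

How it is judged:
By the outcome, as a careful person would: the job done as asked, in the order asked, and still so for the second after the job is handed in, with the robot touching nothing.
It also fails if it takes over 48 s, if anything falls off the work surface, if the arm or the gripper's body presses on something with over 40 N, if the wrist force passes 120 N, or if a joint passes its speed limit or range.

## Working session

There is one attempt and no reset: what is moved stays moved. The work goes in short steps, Python scripts to look and compute and a tool call to move; the robot and the scene stay as the last step left them, time stands still between calls to the robot, and variables do not carry over. Pictures are saved under pics/ and viewed, and the job is handed in when it is done.

Besides the shell and the picture viewer there is one more tool, called after "Request:" by a JSON object that holds its "api" and its "payload". drive_tool: Moves the arm, as the interface text tells. Its arguments: {"type":"object","properties":{"commands":{"type":"array"},"grip":{"type":"number"}},"required":["commands"]}

```bash
mkdir -p pics; ls; python3 - <<'E'
from cell import env
import cv2
print(env.state())
for n in ("scene","top"):
    im=env.read_camera(n); cv2.imwrite(f"pics/a_{n}.png",im[:,:,::-1])
    c=env.calibration(n); print(n,c)
    for q in ("kilnbox","selector_axis","selector_tip","mark_five","start_top","mug","jar","bowl"):
        r=env.place_of(q,n); print(q,[(d['pixel'],round(d['conf'],2)) for d in r[:3]])
E
```

```text
pics
{'t': 0.0, 'joints': array([ 1.20940891e+00,  4.91567280e-01,  1.55943256e+00, -4.39474405e-06,
        1.09168976e+00, -1.05605048e-01]), 'qvel': array([-1.64611429e-03,  1.33313182e-03, -2.05354185e-04, -2.46264808e-03,
        1.14727580e-03,  1.03813898e-05]), 'tau': array([-2.04835334e-03, -6.12648869e+01, -2.58169073e+01,  6.91555697e-02,
        4.84182313e-02, -1.11619686e-04]), 'eef_pos': array([158.02580797, 604.45167504, 214.06276554]), 'tcp_rot': array([-3.14050141e+00, -1.11751794e-04,  2.88581225e+00]), 'ft_force': array([-0.09783728,  0.09877988,  0.1841565 ]), 'moment': array([-0.00484941, -0.00041554,  0.02462573]), 'opening': 0.9997767967444237}
scene {'intrinsics': array([[394.9638201 ,   0.        , 255.28410573],
       [  0.        , 394.9638201 , 191.66123442],
       [  0.        ,   0.        ,   1.        ]]), 'dist_coeffs': array([-0.04056965,  0.        ,  0.        ,  0.        ,  0.        ]), 'rvec': array([ 2.10547082,  1.44726167, -0.5193658 ]), 'tvec': array([-243.3901474 , -331.10285053, 1316.92381219])}
kilnbox [([230.6, 222.7], 0.9), ([318.8,
[... 290 characters left out ...]
]
bowl [([288.3, 157.4], 0.77)]
top {'intrinsics': array([[390.65739823,   0.        , 253.68026235],
       [  0.        , 390.65739823, 194.25965214],
       [  0.        ,   0.        ,   1.        ]]), 'dist_coeffs': array([-0.00860876,  0.        ,  0.        ,  0.        ,  0.        ]), 'rvec': array([ 2.1342656 , -2.15288294,  0.18431104]), 'tvec': array([ 46.62646889, 549.54291832, 890.30362968])}
kilnbox [([274.0, 194.3], 0.86), ([277.7, 178.6], 0.28)]
selector_axis [([278.5, 179.9], 0.64)]
selector_tip [([260.5, 161.7], 0.93)]
mark_five [([310.1, 171.3], 0.83)]
start_top [([303.7, 227.8], 0.66)]
mug [([200.1, 166.3], 0.61)]
jar [([351.5, 183.9], 0.6)]
bowl [([183.1, 259.7], 0.55)]
```

View pictures.

```bash
cat > h.py <<'E'
import numpy as np,cv2
def ray(c,px,z):
    K=c["intrinsics"];d=c["dist_coeffs"]
    u=cv2.undistortPoints(np.array([[px]],float),K,d)[0,0]
    R=cv2.Rodrigues(c["rvec"])[0]; C=-R.T@c["tvec"]; v=R.T@np.array([u[0],u[1],1.])
    return C+v*(z-C[2])/v[2]
def proj(c,p):
    return cv2.projectPoints(np.atleast_2d(np.array(p,float)),c["rvec"],c["tvec"],c["intrinsics"],c["dist_coeffs"])[0][:,0]
E
python3 - <<'E'
from cell import env
from h import *
c=env.calibration("top");s=env.calibration("scene")
for n,a,b,z in (("box",(274,194.3),(230.6,222.7),0),("axis",(278.5,179.9),(229.2,210.3),80),("tip",(260.5,161.7),(255.7,208.4),107),("five",(310.1,171.3),(205.3,230.5),80),("start",(303.7,227.8),(198.2,179.9),102),("mug",(200.1,166.3),(317.8,225.2),0),("jar",(351.5,183.9),(156.3,256.6),0),("bowl",(183.1,259.7),(288.3,157.4),0)):
    print(n,ray(c,a,z).round(1),ray(s,b,z).round(1))
for n in("top","scene"):
    im=cv2.imread(f"pics/a_{n}.png")
    im=im[100:300,130:390]
    cv2.imwrite(f"pics/b_{n}.png",cv2.resize(im,(780,600),interpolation=cv2.INTER_CUBIC))
E
```

```text
box [556.5  -9.6   0. ] [552.7 -14.6   0. ]
axis [577.3 -15.4  80. ] [571.2 -18.6  80. ]
tip [614.1  26.5 107. ] [606.8  34.2 107. ]
five [597.1 -89.3  80. ] [604.4 -86.1  80. ]
start [464.5 -67.4 102. ] [474.4 -63.5 102. ]
mug [629.7 176.2   0. ] [638.9 185.8  -0. ]
jar [ 581.5 -205.8    0. ] [ 580.3 -210.3    0. ]
bowl [396.9 214.7   0. ] [400.7 209.8   0. ]
```

View pics/b_top.png

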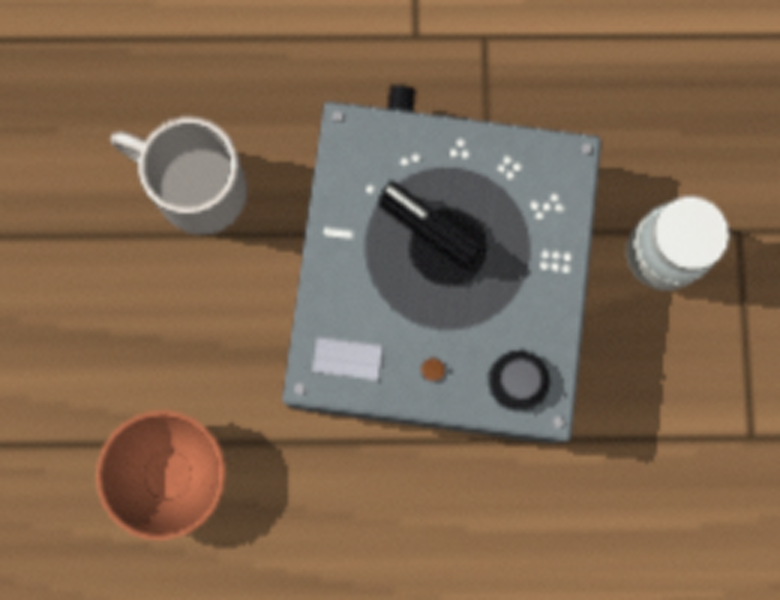

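View pics/b_scene.png

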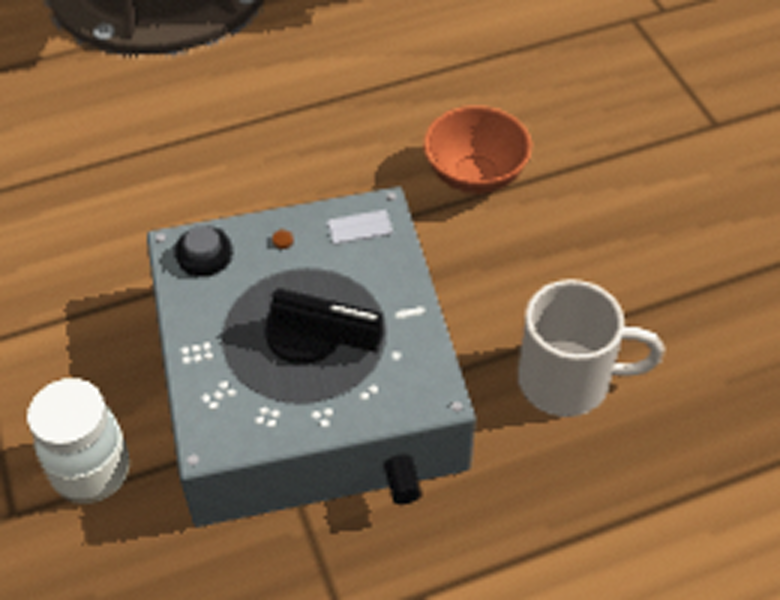

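The top crop shows the handle at the one-dot mark, the five-dot mark at (547,206), start at (520,380), and the mug, bowl and jar clear of the box. Next I fit the box pose from its corners.

```bash
python3 - <<'E'
from cell import env
from h import *
from scipy.optimize import least_squares
c={n:env.calibration(n) for n in("top","scene")}
# box-frame points x,y,z  ; crop px
L=120;W=110
obs={"top":[((L,W,80),(325,103)),((L,-W,80),(600,137)),((-L,-W,80),(569,440)),((-L,W,80),(287,404)),((-80,-65,102),(520,379))],
"scene":[((-L,-W,80),(150,232)),((-L,W,80),(402,188)),((L,W,80),(473,412)),((L,-W,80),(183,477)),((-80,-65,102),(204,242))]}
def tow(p,P):
    x,y,t=p[:3]; P=np.array(P,float); q=P.copy()
    q[:,0]=x+np.cos(t)*P[:,0]-np.sin(t)*P[:,1]; q[:,1]=y+np.sin(t)*P[:,0]+np.cos(t)*P[:,1]; return q
def px(u): return np.array(u)/3+[130,100]-1/3
def res(p,ns):
    return np.concatenate([(proj(c[n],tow(p,[a for a,_ in obs[n]]))-[px(u) for _,u in obs[n]]).ravel() for n in ns])
for ns in(["top"],["scene"],["top","scene"]):
    r=least_squares(res,[555,-12,-.1],args=(ns,)); print(ns,r.x.round(3),r.fun.round(1))
p=r.x
# marks: axis from marks: bar(338,233), 1:(370,189) 2:(410,159) 3:(459,149) 4:(509,167) 5:(547,206) 6:(556,261) radius 83.5
mk={"top":[(338,233),(370,189),(410,159),(459,150),(509,167),(547,206),(556,261)],"scene":[(410,312),(396,355),(369,392),(322,416),(267,416),(219,394),(197,352)]}
for n in mk:
    w=np.array([ray(c[n],px(u),80)[:2] for u in mk[n]])
    def f(q):
        a=np.arange(7)*np.pi/6; d=np.pi/2-a+q[2]
        return (np.c_[q[0]+83.5*np.cos(d),q[1]+83.5*np.sin(d)]-w).ravel()
    r=least_squares(f,[575,-15,-.1]); print(n,r.x.round(3),r.fun.round(1))
print("start",tow(p,[(-80,-65,102)]))
# handle rib ends top crop: line from (388,188) to (426,216)
for n,e in(("top",((388,187),(426,217))),("scene",((332,306),(380,318)))):
    a,b=[ray(c[n],px(u),124)[:2] for u in e]; print(n,a,b)
E
```

```text
['top'] [ 5.56291e+02 -1.38190e+01 -1.34000e-01] [-0.5 -0.7  0.6 -0.5  1.   0.6 -1.8  0.4  0.7  0.1]
['scene'] [ 5.58881e+02 -1.17790e+01 -1.37000e-01] [-1.4 -1.   0.2 -1.8  2.2  1.9 -0.7  0.8 -0.6 -1.3]
['top', 'scene'] [ 5.57344e+02 -1.27880e+01 -1.35000e-01] [-0.9 -1.2  0.2 -0.9  0.5  0.2 -2.3 -0.1  0.2 -0.4 -2.  -1.3 -0.5 -2.1
  1.6  1.4 -1.2  0.4 -1.2 -1.6]
top [ 5.69337e+02 -1.75640e+01 -1.26000e-01] [-4.1 -2.9  1.3  5.7  4.   3.   2.8 -1.5  0.4 -2.8 -2.5 -0.6 -1.9 -1. ]
scene [ 5.69381e+02 -1.61500e+01 -1.33000e-01] [-4.3 -2.2  1.7  6.1  4.1  2.6  2.7 -0.8  0.7 -2.9 -2.4 -1.3 -2.5 -1.6]
start [[469.31893284 -66.42274297 102.        ]]
top [609.20857573  30.4045826 ] [586.38950361   2.74367256]
scene [588.64583377   4.8292678 ] [611.87518568  34.05719851]
```

Request:
{"api": "drive_tool", "payload": {"commands": [{"dx": 20, "dy": -28}, {"dx": 20, "dy": -28}, {"dx": 20, "dy": -28}, {"dx": 20, "dy": -28}, {"dx": 20, "dy": -28}], "grip": 0}}

```text
invalid input
```

Request:
{"api": "drive_tool", "payload": {"commands": [{"dx": 20, "dy": -28}, {"dx": 20, "dy": -28}, {"dx": 20, "dy": -28}, {"dx": 20, "dy": -28}, {"dx": 20, "dy": -28}]}}

```text
invalid input
```

Request:
{"api": "drive_tool", "payload": {"commands": [{"dx": 20, "dy": -28}, {"dx": 20, "dy": -28}, {"dx": 20, "dy": -28}, {"dx": 20, "dy": -28}, {"dx": 20, "dy": -28}]}}

```text
invalid input
```

Request:
{"api": "drive_tool", "payload": {"commands": [{"dx": 20, "dy": -28}, {"dx": 20, "dy": -28}, {"dx": 20, "dy": -28}, {"dx": 20, "dy": -28}, {"dx": 8, "dy": -10}]}}

```text
invalid input
```

Perhaps all the keys are needed.

Request:
{"api": "drive_tool", "payload": {"commands": [{"dx": 20, "dy": -28, "dz": 0, "yaw": 0}, {"dx": 20, "dy": -28, "dz": 0, "yaw": 0}, {"dx": 20, "dy": -28, "dz": 0, "yaw": 0}, {"dx": 20, "dy": -28, "dz": 0, "yaw": 0}, {"dx": 20, "dy": -28, "dz": 0, "yaw": 0}], "grip": 0}}

```text
t: 1.32
eef_pos: [258.7, 463.4, 214.8]
tcp_rot: [3.141, 0.0, 2.886]
ft_force: [1.4, 0.6, 0.3]
opening: 0.705
```

Request:
{"api": "drive_tool", "payload": {"commands": [{"dx": 20, "dy": -28, "dz": 0, "yaw": 0}, {"dx": 20, "dy": -28, "dz": 0, "yaw": 0}, {"dx": 20, "dy": -28, "dz": 0, "yaw": 0}, {"dx": 20, "dy": -28, "dz": 0, "yaw": 0}, {"dx": 20, "dy": -28, "dz": 0, "yaw": 0}]}}

```text
t: 1.73
eef_pos: [358.8, 323.2, 214.9]
tcp_rot: [3.141, 0.0, 2.886]
ft_force: [-0.1, 1.7, 0.4]
opening: 0.358
```

Request:
{"api": "drive_tool", "payload": {"commands": [{"dx": 20, "dy": -28, "dz": 0, "yaw": 0}, {"dx": 20, "dy": -28, "dz": 0, "yaw": 0}, {"dx": 20, "dy": -28, "dz": 0, "yaw": 0}, {"dx": 20, "dy": -28, "dz": 0, "yaw": 0}, {"dx": 20, "dy": -28, "dz": 0, "yaw": 0}]}}

```text
t: 2.15
eef_pos: [458.9, 183.1, 214.9]
tcp_rot: [3.141, 0.0, 2.886]
ft_force: [0.7, -0.0, 0.0]
opening: 0.025
```

Request:
{"api": "drive_tool", "payload": {"commands": [{"dx": 20, "dy": -28, "dz": 0, "yaw": 0}, {"dx": 20, "dy": -28, "dz": 0, "yaw": 0}, {"dx": 20, "dy": -28, "dz": -20, "yaw": 0}, {"dx": 20, "dy": -28, "dz": -20, "yaw": 0}, {"dx": 8, "dy": -10, "dz": -20, "yaw": 0}]}}

```text
t: 2.57
eef_pos: [548.4, 59.5, 154.1]
tcp_rot: [3.141, 0.002, 2.884]
ft_force: [-0.6, 0.4, -0.2]
opening: 0.007
```

Request:
{"api": "drive_tool", "payload": {"commands": [{"dx": 10, "dy": -13, "dz": -14, "yaw": 0}, {"dx": 10, "dy": -13, "dz": 0, "yaw": 0}, {"dx": 0, "dy": 0, "dz": -14, "yaw": 0}, {"dx": 0, "dy": 0, "dz": -6, "yaw": 0}, {"dx": 0, "dy": 0, "dz": 0, "yaw": 0}]}}

```text
t: 2.98
eef_pos: [565.8, 36.7, 120.2]
tcp_rot: [-3.141, -0.002, 2.886]
ft_force: [-0.2, -0.4, 0.0]
opening: 0.003
```

```bash
python3 - <<'E'
from cell import env
from h import *
print(env.state()["eef_pos"])
ims=[]
for n in("top","scene","wrist"):
    im=env.read_camera(n)[:,:,::-1]
    ims.append(cv2.resize(im[100:300,130:390],(390,300)) if n!="wrist" else cv2.resize(im,(400,300)))
a=np.hstack([ims[0],ims[1]]); b=np.hstack([ims[2],np.zeros((300,380,3),np.uint8)])
cv2.imwrite("pics/c.png",np.vstack([a,b]))
E
```

```text
[565.75807313  36.67334994 120.15146188]
```

View pics/c.png

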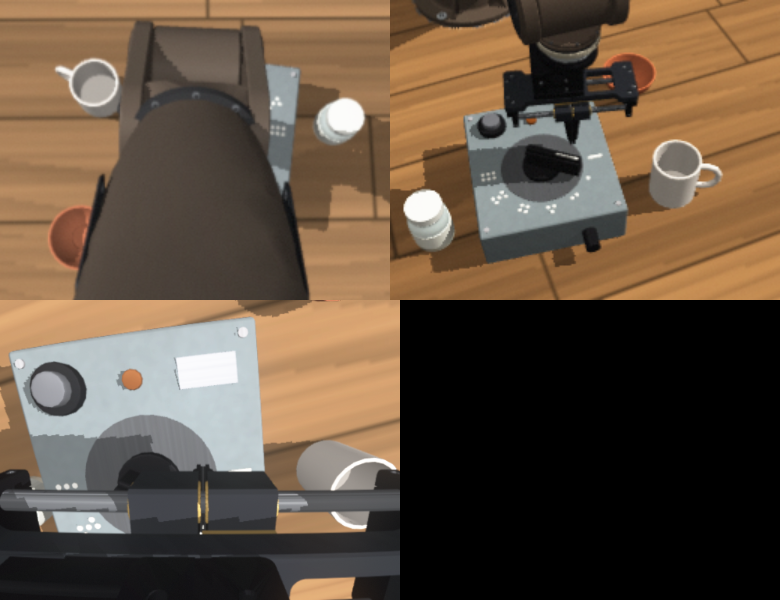

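Request:
{"api": "drive_tool", "payload": {"commands": [{"dx": 0, "dy": 0, "dz": -10, "yaw": 0}, {"dx": 0, "dy": 0, "dz": -9, "yaw": 0}, {"dx": 4.5, "dy": 0, "dz": 0, "yaw": 0}, {"dx": 4.5, "dy": -1, "dz": 0, "yaw": 0}, {"dx": 4.5, "dy": -1, "dz": 0, "yaw": 0}]}}

```text
t: 3.55
eef_pos: [580.3, 34.7, 101.7]
tcp_rot: [3.141, 0.0, 2.886]
ft_force: [-0.5, -0.6, 0.4]
opening: 0.005
```

Request:
{"api": "drive_tool", "payload": {"commands": [{"dx": 4.5, "dy": -1.5, "dz": 0, "yaw": 0}, {"dx": 4, "dy": -1.5, "dz": 0, "yaw": 0}, {"dx": 4.5, "dy": -2, "dz": 0, "yaw": 0}, {"dx": 4, "dy": -2, "dz": 0, "yaw": 0}, {"dx": 4, "dy": -2.5, "dz": 0, "yaw": 0}]}}

```text
t: 3.97
eef_pos: [601.4, 24.9, 101.8]
tcp_rot: [3.141, 0.001, 2.886]
ft_force: [-0.2, 0.5, 0.3]
opening: 0.002
```

Request:
{"api": "drive_tool", "payload": {"commands": [{"dx": 3.5, "dy": -2.5, "dz": 0, "yaw": 0}, {"dx": 3.5, "dy": -3, "dz": 0, "yaw": 0}, {"dx": 3, "dy": -3.5, "dz": 0, "yaw": 0}, {"dx": 3, "dy": -3.5, "dz": 0, "yaw": 0}, {"dx": 2.5, "dy": -4, "dz": 0, "yaw": 0}]}}

```text
t: 4.38
eef_pos: [616.5, 8.3, 101.7]
tcp_rot: [3.141, 0.0, 2.886]
ft_force: [-0.1, -0.3, 0.6]
opening: 0.005
```

```bash
cat > look.py <<'E'
import sys
from cell import env
from h import *
st=env.state(); print(st["eef_pos"],st["ft_force"])
im=env.read_camera("scene"); c=env.calibration("scene")
for q,z in(("selector_tip",107),("selector_axis",80)):
    print(q,[(d["pixel"],round(d["conf"],2),ray(c,d["pixel"],z).round(1)) for d in env.place_of(q,"scene")[:2]])
cv2.imwrite(sys.argv[1],cv2.resize(im[100:300,130:390,::-1],(780,600),interpolation=cv2.INTER_CUBIC))
E
python3 look.py pics/d.png
```

```text
[616.50321285   8.3276311  101.66879358] [-0.11382765 -0.28193156  0.64295783]
selector_tip [([241.0, 223.6], 0.76, array([633.3, -10.1, 107. ]))]
selector_axis [([229.8, 208.1], 0.9, array([565.7, -15.3,  80. ]))]
```

View pics/d.png

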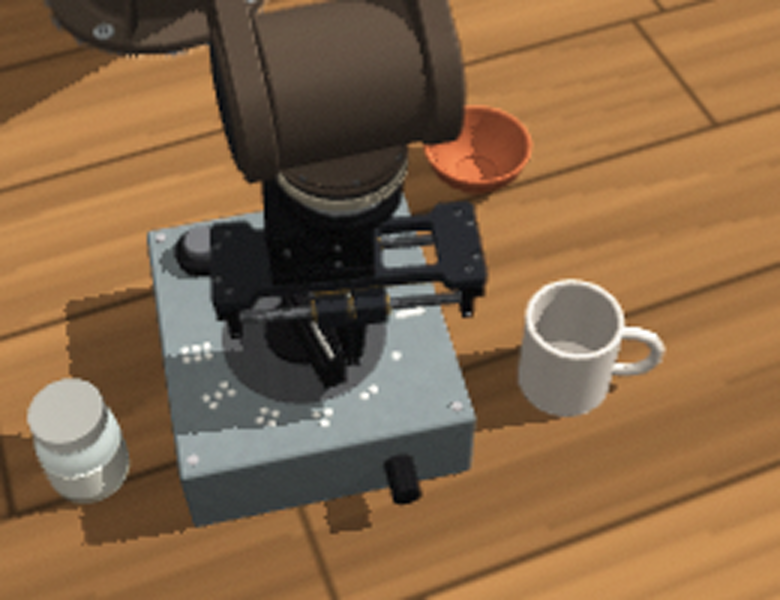

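The scene picture shows the fingertip pushing the handle, its tip now between marks 2 and 3 (335,380). Continuing.

Request:
{"api": "drive_tool", "payload": {"commands": [{"dx": 2, "dy": -4, "dz": 0, "yaw": 0}, {"dx": 1.5, "dy": -4, "dz": 0, "yaw": 0}, {"dx": 1.5, "dy": -4, "dz": 0, "yaw": 0}, {"dx": 1, "dy": -4.5, "dz": 0, "yaw": 0}, {"dx": 0.5, "dy": -4.5, "dz": 0, "yaw": 0}]}}

```text
t: 4.95
eef_pos: [622.5, -12.6, 101.6]
tcp_rot: [3.141, -0.001, 2.886]
ft_force: [-1.3, 2.6, 0.4]
opening: 0.006
```

Request:
{"api": "drive_tool", "payload": {"commands": [{"dx": 0, "dy": -4.5, "dz": 0, "yaw": 0}, {"dx": -0.5, "dy": -4.5, "dz": 0, "yaw": 0}, {"dx": -0.5, "dy": -4.5, "dz": 0, "yaw": 0}, {"dx": -1, "dy": -4.5, "dz": 0, "yaw": 0}, {"dx": 0, "dy": 0, "dz": 0, "yaw": 0}]}}

```text
t: 5.37
eef_pos: [620.6, -31.1, 101.7]
tcp_rot: [3.141, 0.0, 2.885]
ft_force: [1.2, 1.7, 0.1]
opening: 0.004
```

```bash
python3 look.py pics/e.png
```

```text
[620.58819058 -31.11938197 101.70406806] [1.2270351  1.68181742 0.13371052]
selector_tip [([321.2, 226.6], 0.49, array([703.8, 149.1, 107. ])), ([218.7, 225.2], 0.44, array([619.6, -56.9, 107. ]))]
selector_axis [([231.4, 210.0], 0.69, array([572.2, -13.6,  80. ]))]
```

View pics/e.png

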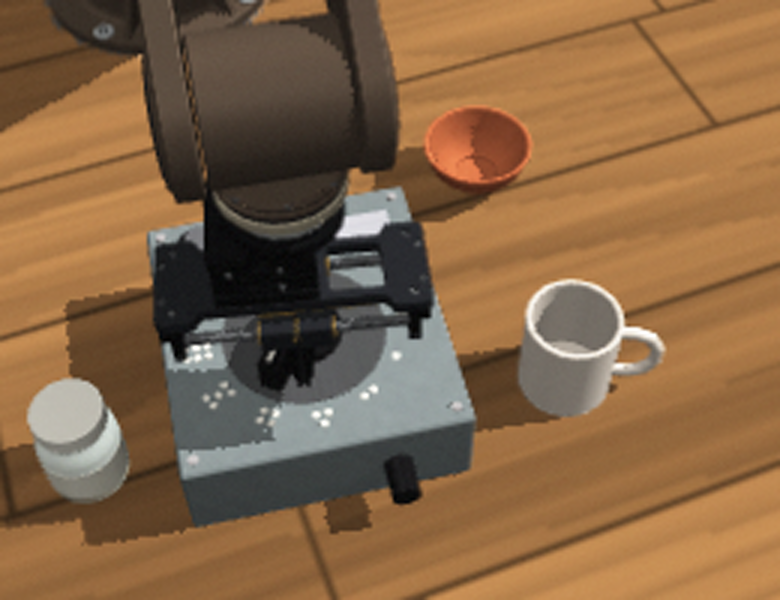

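Request:
{"api": "drive_tool", "payload": {"commands": [{"dx": -1.5, "dy": -4, "dz": 0, "yaw": 0}, {"dx": -1.5, "dy": -4, "dz": 0, "yaw": 0}, {"dx": -2, "dy": -3.5, "dz": 0, "yaw": 0}, {"dx": 0, "dy": 0, "dz": 0, "yaw": 0}]}}

```text
t: 5.85
eef_pos: [615.1, -42.7, 101.6]
tcp_rot: [-3.141, -0.0, 2.885]
ft_force: [1.0, 0.6, -0.6]
opening: 0.003
```

Request:
{"api": "drive_tool", "payload": {"commands": [{"dx": -1, "dy": -2, "dz": 0, "yaw": 0}, {"dx": 0, "dy": 0, "dz": 0, "yaw": 0}]}}

```text
t: 6.02
eef_pos: [614.4, -44.3, 101.7]
tcp_rot: [-3.141, -0.0, 2.886]
ft_force: [-0.5, 0.9, -0.1]
opening: 0.003
```

```bash
python3 look.py pics/f.png
```

```text
[614.38753708 -44.25456136 101.66337994] [-0.53269902  0.94332361 -0.09606909]
selector_tip [([210.6, 220.4], 0.48, array([601.1, -69.7, 107. ]))]
selector_axis [([229.4, 208.9], 0.98, array([567.5, -16.9,  80. ]))]
```

View pics/f.png

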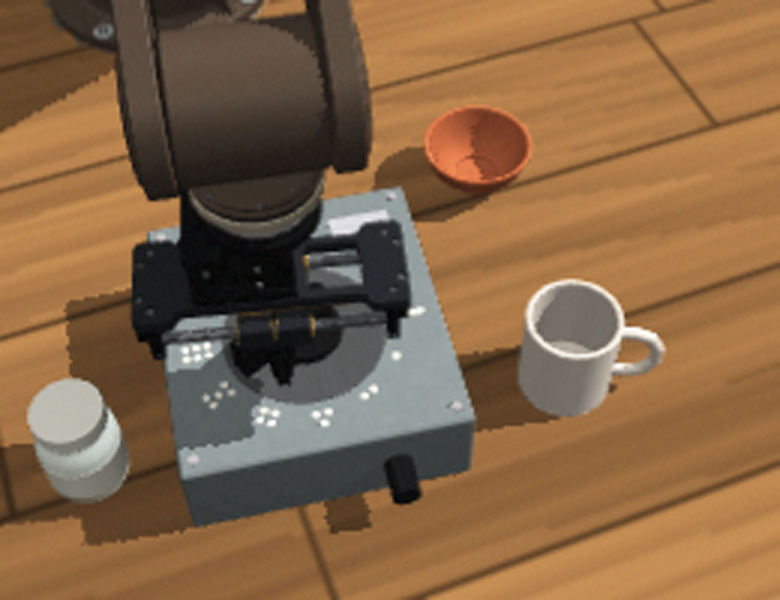

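Request:
{"api": "drive_tool", "payload": {"commands": [{"dx": -1.5, "dy": -2.5, "dz": 0, "yaw": 0}, {"dx": -1, "dy": -1.5, "dz": 0, "yaw": 0}, {"dx": 0, "dy": 0, "dz": 0, "yaw": 0}]}}

```text
t: 6.42
eef_pos: [611.9, -48.1, 101.6]
tcp_rot: [3.142, -0.0, 2.886]
ft_force: [0.7, 0.0, 0.1]
opening: 0.0
```

Request:
{"api": "drive_tool", "payload": {"commands": [{"dx": 4, "dy": 10, "dz": 0, "yaw": 0}, {"dx": 2, "dy": 10, "dz": 10, "yaw": 0}, {"dx": 0, "dy": 0, "dz": 30, "yaw": 0}, {"dx": 0, "dy": 20, "dz": 30, "yaw": 0}, {"dx": 0, "dy": 30, "dz": 20, "yaw": 0}]}}

```text
t: 6.83
eef_pos: [619.0, 22.3, 194.9]
tcp_rot: [3.141, 0.003, 2.884]
ft_force: [-0.1, -0.4, -0.6]
opening: 0.007
```

Request:
{"api": "drive_tool", "payload": {"commands": [{"dx": -30, "dy": 20, "dz": 0, "yaw": 0}, {"dx": -35, "dy": 20, "dz": 0, "yaw": 0}, {"dx": -35, "dy": 20, "dz": 0, "yaw": 0}, {"dx": -35, "dy": 10, "dz": 0, "yaw": 0}, {"dx": 0, "dy": 0, "dz": 0, "yaw": 0}]}}

```text
t: 7.25
eef_pos: [477.5, 94.8, 192.4]
tcp_rot: [-3.141, -0.003, 2.889]
ft_force: [2.2, 0.3, 1.0]
opening: 0.003
```

```bash
python3 look.py pics/g.png; python3 - <<'E'
from cell import env
from h import *
im=env.read_camera("top"); c=env.calibration("top")
for q,z in(("selector_tip",107),("selector_axis",80),("start_top",102)):
    print(q,[(d["pixel"],round(d["conf"],2),ray(c,d["pixel"],z).round(1)) for d in env.place_of(q,"top")[:2]])
cv2.imwrite("pics/g2.png",cv2.resize(im[100:300,130:390,::-1],(780,600),interpolation=cv2.INTER_CUBIC))
E
```

```text
[477.51586669  94.83553405 192.4011352 ] [2.17675274 0.30151283 1.0448292 ]
selector_tip [([211.3, 218.9], 0.8, array([597.8, -67.2, 107. ]))]
selector_axis [([230.4, 209.2], 0.94, array([569.2, -15. ,  80. ]))]
selector_tip [([304.2, 170.9], 0.97, array([592.1, -71.6, 107. ]))]
selector_axis [([278.6, 180.1], 0.6, array([576.8, -15.6,  80. ])), ([304.5, 167.9], 0.33, array([605.3, -76.5,  80. ]))]
start_top [([305.9, 226.2], 0.44, array([468. , -72.4, 102. ]))]
```

View pics/g.png

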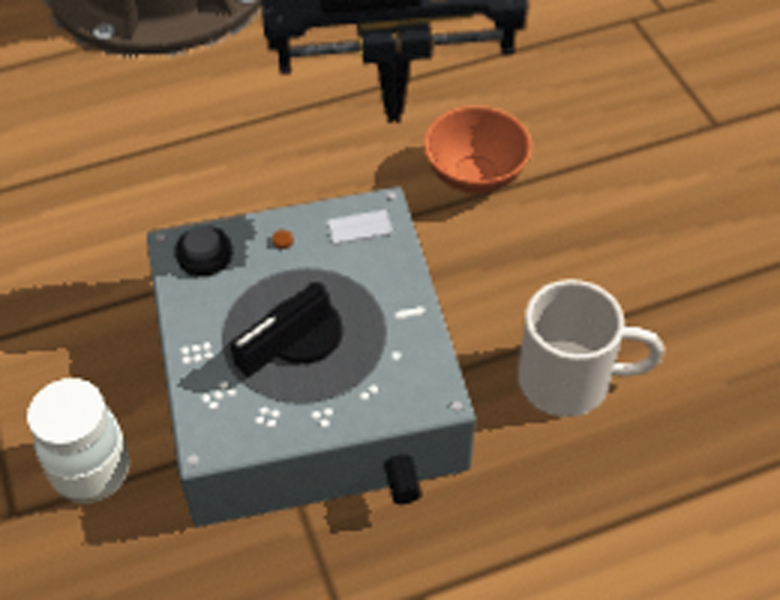

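View pics/g2.png

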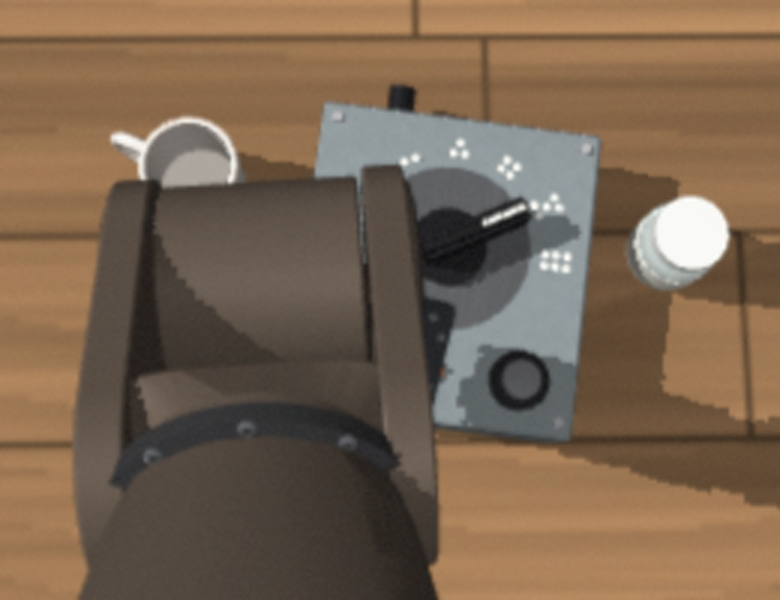

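The handle rests on five: in the top picture the white line runs to (525,205), straight at the five-dot mark. Next, the start button.

Request:
{"api": "drive_tool", "payload": {"commands": [{"dx": -2, "dy": -33, "dz": 0, "yaw": 0}, {"dx": -2, "dy": -33, "dz": 0, "yaw": 0}, {"dx": -2, "dy": -33, "dz": 0, "yaw": 0}, {"dx": -1, "dy": -33, "dz": 0, "yaw": 0}, {"dx": 0, "dy": -31, "dz": 0, "yaw": 0}]}}

```text
t: 8.02
eef_pos: [476.2, -72.9, 191.5]
tcp_rot: [3.142, -0.0, 2.885]
ft_force: [0.5, 1.0, 0.2]
opening: 0.002
```

Request:
{"api": "drive_tool", "payload": {"commands": [{"dx": 0, "dy": 0, "dz": -30, "yaw": 0}, {"dx": 0, "dy": 0, "dz": -20, "yaw": 0}, {"dx": 0, "dy": 0, "dz": -20, "yaw": 0}, {"dx": 0, "dy": 0, "dz": 0, "yaw": 0}]}}

```text
t: 8.35
eef_pos: [475.1, -71.2, 118.6]
tcp_rot: [3.141, -0.005, 2.884]
ft_force: [0.2, 1.0, -0.1]
opening: 0.005
```

```bash
python3 look.py pics/i.png; python3 - <<'E'
from cell import env
import cv2
im=env.read_camera("wrist");cv2.imwrite("pics/i2.png",im[:,:,::-1])
E
```

```text
[475.08685446 -71.20882769 118.62903263] [ 0.19610555  0.99052989 -0.14246859]
selector_tip [([208.9, 218.3], 0.83, array([594.3, -71.7, 107. ]))]
selector_axis [([230.9, 206.0], 0.68, array([560.9, -11. ,  80. ]))]
```

View pics/i.png

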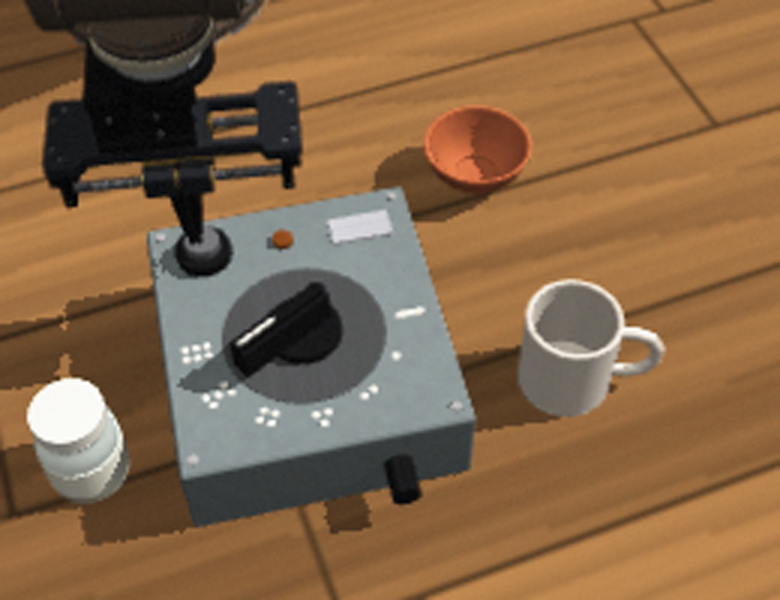

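View pics/i2.png

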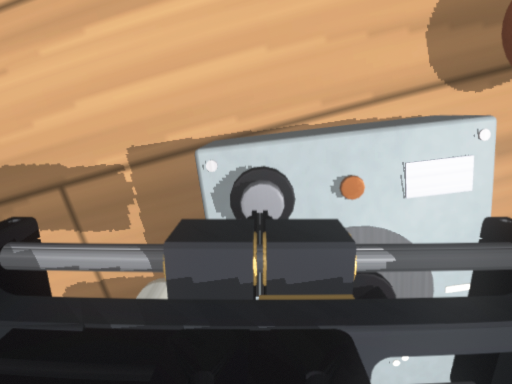

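The scene shows the fingertip over the cap (200,240). The wrist view has the cap at (263,200). I triangulate it from there.

```bash
python3 - <<'E'
from cell import env
from h import *
c=env.calibration("wrist"); print(env.state()["eef_pos"])
print(ray(c,(262.5,200.5),102), ray(c,(262,199),92), proj(c,[475.1,-71.2,118.6]))
E
```

```text
[476.79414788 -71.0222137  122.55988397]
[466.76984221 -65.76539714 102.        ] [468.39328722 -66.44744378  92.        ] [[257.59950298 222.63875696]]
```

Request:
{"api": "drive_tool", "payload": {"commands": [{"dx": -8, "dy": 5, "dz": 0, "yaw": 0}, {"dx": 0, "dy": 0, "dz": -10, "yaw": 0}, {"dx": 0, "dy": 0, "dz": -7, "yaw": 0}, {"dx": 0, "dy": 0, "dz": 0, "yaw": 0}, {"dx": 0, "dy": 0, "dz": 0, "yaw": 0}]}}

```text
t: 8.97
eef_pos: [468.0, -65.7, 104.9]
tcp_rot: [3.142, -0.0, 2.886]
ft_force: [-0.4, -0.8, 0.2]
opening: 0.003
```

Request:
{"api": "drive_tool", "payload": {"commands": [{"dx": 0, "dy": 0, "dz": -3, "yaw": 0}, {"dx": 0, "dy": 0, "dz": -3, "yaw": 0}, {"dx": 0, "dy": 0, "dz": 0, "yaw": 0}]}}

```text
t: 9.22
eef_pos: [468.5, -65.9, 98.6]
tcp_rot: [3.141, 0.001, 2.886]
ft_force: [0.7, 1.5, 3.6]
opening: 0.01
```

Touching with 3.6 N; pressing further in small steps.

Request:
{"api": "drive_tool", "payload": {"commands": [{"dx": 0, "dy": 0, "dz": -2, "yaw": 0}, {"dx": 0, "dy": 0, "dz": 0, "yaw": 0}]}}

```text
t: 9.38
eef_pos: [468.5, -65.9, 96.7]
tcp_rot: [3.141, 0.001, 2.886]
ft_force: [1.9, 0.5, 5.0]
opening: 0.004
```

Request:
{"api": "drive_tool", "payload": {"commands": [{"dx": 0, "dy": 0, "dz": -1, "yaw": 0}, {"dx": 0, "dy": 0, "dz": 0, "yaw": 0}]}}

```text
t: 9.55
eef_pos: [468.5, -65.9, 96.2]
tcp_rot: [3.141, 0.001, 2.886]
ft_force: [1.0, 1.1, 9.8]
opening: 0.004
```

Request:
{"api": "drive_tool", "payload": {"commands": [{"dx": 0, "dy": 0, "dz": -1, "yaw": 0}, {"dx": 0, "dy": 0, "dz": 0, "yaw": 0}]}}

```text
t: 9.72
eef_pos: [468.6, -65.9, 96.0]
tcp_rot: [3.141, 0.002, 2.886]
ft_force: [-3.2, 1.8, 23.6]
opening: -0.001
```

The button is bottomed out: 23.6 N, with z stopped at 96. Lifting away.

Request:
{"api": "drive_tool", "payload": {"commands": [{"dx": 0, "dy": 0, "dz": 8, "yaw": 0}, {"dx": 0, "dy": 0, "dz": 20, "yaw": 0}, {"dx": 0, "dy": 0, "dz": 40, "yaw": 0}, {"dx": 0, "dy": 0, "dz": 30, "yaw": 0}, {"dx": 0, "dy": 35, "dz": 0, "yaw": 0}]}}

```text
t: 10.13
eef_pos: [470.4, -34.0, 197.3]
tcp_rot: [-3.141, 0.008, 2.882]
ft_force: [0.8, 0.9, 0.5]
opening: 0.002
```

Request:
{"api": "drive_tool", "payload": {"commands": [{"dx": 0, "dy": 35, "dz": 0, "yaw": 0}, {"dx": 0, "dy": 35, "dz": 0, "yaw": 0}, {"dx": 0, "dy": 35, "dz": 0, "yaw": 0}, {"dx": 0, "dy": 30, "dz": 0, "yaw": 0}, {"dx": 0, "dy": 0, "dz": 0, "yaw": 0}]}}

```text
t: 10.55
eef_pos: [467.4, 107.9, 192.5]
tcp_rot: [3.141, -0.001, 2.889]
ft_force: [0.5, -0.1, -0.2]
opening: 0.004
```

```bash
python3 look.py pics/j.png; python3 - <<'E'
from cell import env
from h import *
im=env.read_camera("top"); c=env.calibration("top")
for q,z in(("selector_tip",107),("start_top",102),("jar",0)):
    print(q,[(d["pixel"],round(d["conf"],2),ray(c,d["pixel"],z).round(1)) for d in env.place_of(q,"top")[:2]])
E
```

```text
[467.44938795 107.88260763 192.45239257] [ 0.48790341 -0.13712472 -0.17467457]
selector_tip [([210.5, 218.9], 0.85, array([597.2, -68.8, 107. ]))]
selector_axis [([229.8, 208.2], 0.71, array([566. , -15.4,  80. ])), ([209.7, 220.8], 0.21, array([582.9, -69.4,  80. ]))]
selector_tip [([305.2, 170.3], 0.69, array([593.5, -73.9, 107. ]))]
start_top [([303.5, 225.7], 0.67, array([469.2, -67.1, 102. ]))]
jar [([348.3, 184.6], 0.86, array([ 579.8, -197.6,    0. ]))]
```

View pics/j.png

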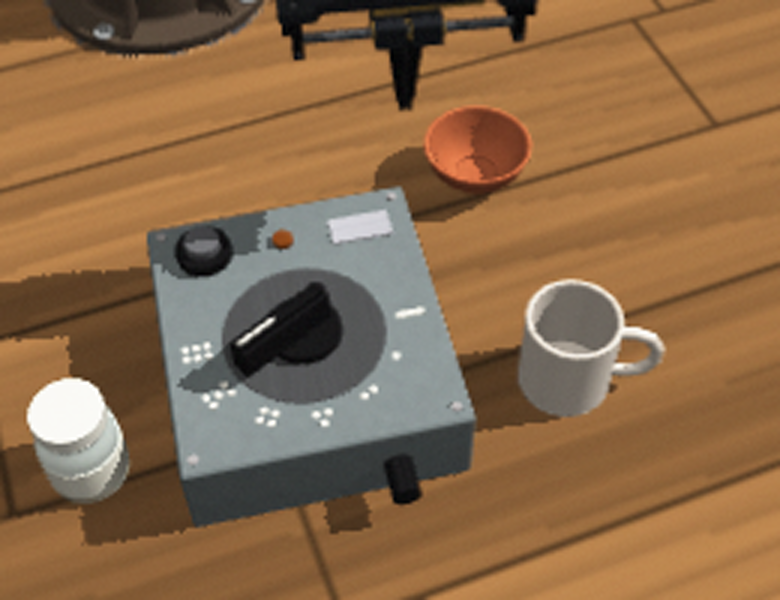

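The handle is still at five, the button cap is up, the mug, jar and bowl have not moved, and the arm is clear.

```bash
python3 -c "
from cell import env
print(env.job_done())"
```

```text
the job is handed in; nothing more can be done
None
```

The kiln is set: the pointer handle rests in the five-dot setting, and the start button was then pressed fully down and came back up. The job was handed in at about 11 s of the 48 s allowed.

- **Selector:** I pushed the handle round from one with the closed fingertips, never pinching it. After I backed off, both cameras showed it pointing at the five-dot mark. They put the tip at about −65° in world axes, and −68° was expected for five. It had not moved when I checked again after the button press.
- **Start button:** I pressed it until the fingertip stopped at z = 96 mm, the full 6 mm of travel, with 23.6 N on the wrist. I then lifted off. The last scene picture shows the cap up again.
- **Mug, jar and bowl:** In the last scene picture they stand where they were at the start, and the arm was clear of everything with no contact force.

- **Small disagreements:** The two cameras differed by up to about 5 mm on the handle tip and 6–10 mm on the axis and start points. The angle error this gives is well inside the 15° half-step between settings. My fit of the dot marks also left errors of up to 6 mm at off and one, so I placed the handle by the box pose and the pictures.
- **Rejected input:** My first move calls were refused as invalid input because some values were left out of the rows. They moved nothing.

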